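# Count along the organiser rail and push the hair tie case into the third gap

## Robot

A 6-joint arm with a two-finger parallel gripper is mounted at the origin on the work surface. World frame = base frame: x ahead of the robot, y to its left, z up, the work surface at z = 0. Lengths are in m, angles in degrees, forces in N, time in s.
With the tool pointing down it reaches from about 0.275 to 0.85 m from the base axis. Payload 19 kg.
Tool frame: the origin (TCP) lies at the very end of the fingers, on their centre line; the grasp point (between the pads) lies 19 mm behind it; z points along the fingers, y is the line along which they close (so a half turn about z gives the same grasp; the last joint's range is limited). The gripper opens to 85 mm and grips with 20 to 120 N. Pads are 22 mm wide; open, the fingers measure 114 mm over their backs; the gripper's body (76 mm by 85 mm) begins 54 mm behind the grasp point. The pads swing forward as they close: fully open they stand 13 mm farther back than shut.
Start: joints at [-71.448, 8.623, 82.357, -0, 89.026, -7.678], TCP at [0.254, -0.516, 0.231] pointing down, gripper open.
Joint ranges: [-160.23, 160.23], [-39.13, 120.54], [6.94, 153.29], [-79.49, 259.48], [9.18, 160.14], [-161.06, 161.06]. Speed limits (degrees/s): [108.29, 108.29, 127.2, 172.46, 172.46, 172.46].

## Interface

Orientations are given as [roll, pitch, yaw] about the fixed x, y, z axes, in that order (R = Rz(yaw) Ry(pitch) Rx(roll)).
In Python, from rig import status, imaging, env, models gives the robot as it stands. The module is installed in compiled form; this text tells all that it offers.
- The arm moves only by the tool apply_moves, never from a script. Its argument "steps" is text: rows parted by semicolons, each of 6 numbers parted by spaces: the shift along the world's x, y, z each as a share of 25 cm, from -1 to 1, then the turn, a rotation vector about the world's x, y, z each as a share of 0.5 rad, from -1 to 1. In form: dx dy dz wx wy wz; .... A call has 1 to 20 rows; each row is the pose to reach, as a shift and turn from the pose commanded when the call began; what a row does not reach only later rows make up. A row lasts 1/12 s, in which the tool goes at most 41.7 mm and 7.16 degrees, less where a joint would pass 70% of its speed; a pose out of reach is approached as far as the arm can. A call with a number of a shift or a turn outside -1 to 1 is refused whole. A call with a gripper value outside its range is refused whole. "gripper" is the closure, from -1 (fully open) to 1 (shut), set as the call begins (left out, the last holds). The fingers move at their own pace and stop on an object; the grip force is fixed at half the most. Time passes only in rows, so rows that repeat a pose let the fingers close. It gives the time, the measured TCP pose, the force, the opening and the grip force at its end, in the units of the state.
- status.state(): the state, without advancing time (a new reading comes with each control period).
- imaging.read_camera(name): name is "side" or "top" or "wrist"; returns (picture, depth): 400x640x3 uint8, red, green, blue; 400x640 float32, m along the optical axis (not along the pixel's ray), 0 where there is no reading.
- imaging.get_calibration(name): a dict with "camera_matrix" (3x3 intrinsics, pixels), "R" (3x3) and "t" (3): a world point X has camera coordinates R X + t. Camera axes: x right, y down, z forward; pixel columns grow to the right and rows downward; lengths in m; the calibration is good to about 2 mm. A picture is of the moment at which its call begins: read the wrist's pose just before it. get_calibration takes no time and is no camera call; for the wrist camera it gives the pose at the moment of the call.
- env.sign_off(): hands the job in; it is judged then, once.
Trained networks look in the newest picture that a camera, given by its name, has taken for a name from the list of things; names that differ only in an ending like _2 or _b are one class to them, and where a whole thing is asked for, a point or a joint stands for the part that bears it (a point fixed in the world has none). Each returns a list of dicts, best first, with "score" (0 to 1); they miss things now and then, are a little off and sometimes report something else, mostly with a low value. They report only what shows in the picture. A call takes as long as a camera call. They do not tell look-alikes from the thing itself.
- models.spot_in(query, camera): "at" ([x, y, z] in m, in world coordinates, good to about 4 mm: the middle of the surface that is visible of it).
The state is a dict: "clock": time; "qpos": joint angles; "qvel": joint speeds; "joint_torque": joint torques, N m; "tool_pos": TCP position; "tcp_rot": TCP orientation; "wrist_force": force on the tool from outside, world axes, zero at the start; "ft_torque": the same for the moment, N m; "gripper_width": finger opening in m; "finger_force": force on a finger pad.
Only numpy, scipy, OpenCV 4.12 (cv2) and the standard library are available. Lean on these libraries where they do the work, as an engineer would, in place of code of your own. Each camera call takes 0.05 s, during which the arm holds its last target. There are 200 camera calls.

## Task

Starting at the end of the clear organiser that has the chrome clip, run a closed fingertip along its steel rail, touching the rail at the first, second and third gap in turn, and go no further along it. Then push the pink hair tie case along the shelf into that third gap until it is fully home against the back wall. Only push the case, never lift it or put it in another gap, leave the other things where they are, and finish clear of everything.

Things in the scene. Friction and masses are not known exactly. Their poses are not given: they have to be found in the camera images.
- rack: clear acrylic organiser with white edges, fixed on the wood-effect melamine shelf. Origin at shelf height, midway along its 279 mm width (y axis; +y is the robot's left at zero yaw); x points away from the robot. In front, seven upright dividers 3 mm thick, 38 mm high at y = -138, -92, -46, 0, 46, 92, 138 mm, from x = -65 mm (front ends) to -10 mm; along x = 0 above their rear runs a steel rail
- gap_line (a point): point at shelf height in the middle of the line of the dividers' front ends (organiser x = -65 mm, y = 0). The six gaps between dividers are 43 mm wide, open at the top and towards the robot, the bare shelf is their floor, and a solid back wall 38 mm high closes each one 55 mm behind this line
- tray (a point): centre of the floor of the organiser's raised rear tray, 38 mm above the shelf; the tray spans organiser x = 20 to 170 mm, its rim is 48 mm and the things lying in it up to 76 mm above the shelf
- case_center (a point): pink hard-silicone hair tie case, a plain loose block 90 mm long (its x axis) by 32 mm wide (y) by 28 mm high, 50 to 100 g, flat on the shelf in front of the organiser; the point is its centre, half-way up. Home in a gap, one end touches the back wall (centre at organiser x = -55 mm) and the other stands 35 mm out of the gap. Either end may go in first
- case: the same pink case; origin at the centre of its underside, x along its length
- chrome_clip: chrome spring clip, 30 by 20 mm, sits immovably over one of the two end dividers (organiser y = +138 or -138 mm, x = -35 mm), up to 60 mm above the shelf; the gap next to it is the first. Origin at shelf height under the clip
- black_clip: black plastic clip of the same shape over the other end divider; origin likewise
- rail_1: stretch of the steel rail belonging to one gap (gap 1 counted from the organiser's +y end, whichever clip is there), 42 mm along y by 16 mm along x; origin at the centre of its top face, 60 mm above the shelf. The six stretches are in line, pitch 46 mm, with 4 mm notches between; the whole rail is sprung: it starts to yield downwards at about 2 N, then 0.6 N per mm, and stops after 6 mm. A fingertip wider than the notch slides along it
- rail_2: stretch of the steel rail belonging to one gap (gap 2 counted from the organiser's +y end, whichever clip is there), 42 mm along y by 16 mm along x; origin at the centre of its top face, 60 mm above the shelf. As rail_1
- rail_3: stretch of the steel rail belonging to one gap (gap 3 counted from the organiser's +y end, whichever clip is there), 42 mm along y by 16 mm along x; origin at the centre of its top face, 60 mm above the shelf. As rail_1
- rail_4: stretch of the steel rail belonging to one gap (gap 4 counted from the organiser's +y end, whichever clip is there), 42 mm along y by 16 mm along x; origin at the centre of its top face, 60 mm above the shelf. As rail_1
- rail_5: stretch of the steel rail belonging to one gap (gap 5 counted from the organiser's +y end, whichever clip is there), 42 mm along y by 16 mm along x; origin at the centre of its top face, 60 mm above the shelf. As rail_1
- rail_6: stretch of the steel rail belonging to one gap (gap 6 counted from the organiser's +y end, whichever clip is there), 42 mm along y by 16 mm along x; origin at the centre of its top face, 60 mm above the shelf. As rail_1
- hairbrush: bystander, loose: black plastic hairbrush, 215 by 50 by 25 mm, lying along y in the rear of the tray; origin under the point where handle and head meet
- nail_clipper: bystander, loose: steel nail clipper, 58 mm long, 14 mm high, in the tray; origin at the centre of its underside
- cream_jar: bystander, loose: white jar with blue cap, 40 mm across, 36 mm high, in the tray; origin at the centre of its underside
- tin: bystander, loose: round brass tin, 34 mm across, 16 mm high, inside one of the gaps that are second from an end; origin at the centre of its underside
- nail_buffer: bystander, loose: green block, 38 by 22 by 20 mm, inside the other such gap; origin at the centre of its underside
- spray_can: bystander, loose: blue can, 46 mm across, 130 mm high, standing left of the organiser; origin at the centre of its underside
- lotion: bystander, loose: orange bottle, 52 mm across, 110 mm high, standing right of the organiser; origin at the centre of its underside
Mind the look-alikes: they are no part of the job. Of the things that look like the case, take the one that is farthest to the robot's left at the start.

How it is judged (in metres and radians):
On the way, in this order (a step that is already met when the one before it is completed fails the run):
1. the fingertip touches the rail at the first gap, counted from the chrome clip (((y of chrome_clip in the frame of rack above 0 m and contact force between the fingers and rail_1 above 0.4 N) or (y of chrome_clip in the frame of rack below 0 m and contact force between the fingers and rail_6 above 0.4 N))), for 0.06 s.
2. the fingertip touches the rail at the second gap, counted from the chrome clip (((y of chrome_clip in the frame of rack above 0 m and contact force between the fingers and rail_2 above 0.4 N) or (y of chrome_clip in the frame of rack below 0 m and contact force between the fingers and rail_5 above 0.4 N))), for 0.06 s.
3. the fingertip touches the rail at the third gap, counted from the chrome clip (((y of chrome_clip in the frame of rack above 0 m and contact force between the fingers and rail_3 above 0.4 N) or (y of chrome_clip in the frame of rack below 0 m and contact force between the fingers and rail_4 above 0.4 N))), for 0.06 s.
4. the pink case is home in the third gap (((y of chrome_clip in the frame of rack above 0 m and (y of case_center in the frame of rack between 0.009 and 0.037 m and x of case_center in the frame of rack above -0.063 m and angle between the x axis of case_center and the x axis of rack, either way round below 0.22 rad)) or (y of chrome_clip in the frame of rack below 0 m and (y of case_center in the frame of rack between -0.037 and -0.009 m and x of case_center in the frame of rack above -0.063 m and angle between the x axis of case_center and the x axis of rack, either way round below 0.22 rad)))), for 0.2 s.
At the end, for the whole second after the job is handed in: The pink case lies flat and at rest in the third gap from the chrome clip, its inner end within 8 mm of the back wall and roughly in line with the gap (0.22 rad); no bystander has shifted by more than 20 mm (15 mm for the tin and buffer in the gaps) (((y of chrome_clip in the frame of rack above 0 m and (y of case_center in the frame of rack between 0.009 and 0.037 m and x of case_center in the frame of rack above -0.063 m and angle between the x axis of case_center and the x axis of rack, either way round below 0.22 rad)) or (y of chrome_clip in the frame of rack below 0 m and (y of case_center in the frame of rack between -0.037 and -0.009 m and x of case_center in the frame of rack above -0.063 m and angle between the x axis of case_center and the x axis of rack, either way round below 0.22 rad))) and height (world z) of case_center below 0.019 m and angle between case_center's own z axis and vertical below 0.12 rad and linear speed of case below 0.02 m/s and distance of each of hairbrush, nail_clipper, cream_jar, spray_can, lotion from where it was at the start of the episode below 0.02 m and distance of each of tin, nail_buffer from where it was at the start of the episode below 0.015 m); the robot touches nothing.
It fails at once if the case is lifted (its centre rises 9 mm) or tipped instead of pushed along the shelf (height (world z) of case_center above 0.023 m or angle between case_center's own z axis and vertical above 0.5 rad).
It fails at once if a finger runs past the third gap and touches the rail at the fourth, fifth or sixth ((y of chrome_clip in the frame of rack above 0 m and (contact force between the fingers and rail_4 above 0.4 N or contact force between the fingers and rail_5 above 0.4 N or contact force between the fingers and rail_6 above 0.4 N)) or (y of chrome_clip in the frame of rack below 0 m and (contact force between the fingers and rail_3 above 0.4 N or contact force between the fingers and rail_2 above 0.4 N or contact force between the fingers and rail_1 above 0.4 N))).
It fails at once if the case is pushed into another gap (x of case_center in the frame of rack above -0.1 m and y of case_center in the frame of rack between -0.14 and 0.14 m and not ((y of chrome_clip in the frame of rack above 0 m and y of case_center in the frame of rack between 0.003 and 0.043 m) or (y of chrome_clip in the frame of rack below 0 m and y of case_center in the frame of rack between -0.043 and -0.003 m))).
It fails at once if a bystander is shifted by more than 20 mm (15 mm for those in the gaps) (distance of any of hairbrush, nail_clipper, cream_jar, spray_can, lotion from where it was at the start of the episode above 0.02 m or distance of any of tin, nail_buffer from where it was at the start of the episode above 0.015 m).
It also fails if it takes over 61 s, if anything falls off the work surface, if the arm or the gripper's body presses on something with over 40 N, if the wrist force passes 120 N, or if a joint passes its speed limit or range.

## Working session

There is one attempt and no reset: what is moved stays moved. The work goes in short steps, Python scripts to look and compute and a tool call to move; the robot and the scene stay as the last step left them, time stands still between calls to the robot, and variables do not carry over. Pictures are saved under pics/ and viewed, at most 10 in all, crops included, and the job is handed in when it is done.

Besides the shell and the picture viewer there is one more tool, called as a command line: name --argument value ..., lists and objects as JSON in quotes. apply_moves: Moves the arm, as the interface text tells. Its arguments: {"type":"object","properties":{"steps":{"type":"string"},"gripper":{"type":"number"}},"required":["steps"]}

```bash
mkdir -p pics; python3 - <<'E'
from rig import status, imaging, env, models
import cv2,numpy as np
s=status.state(); print(s['clock'],s['tool_pos'],s['tcp_rot'],s['wrist_force'],s['gripper_width'])
for c in ['top','side']:
    p,d=imaging.read_camera(c); cv2.imwrite(f'pics/{c}0.png',p[:,:,::-1])
    for q in ['rack','chrome_clip','black_clip','case','tin','nail_buffer','rail_1','spray_can','lotion']:
        print(c,q,[(np.round(r['at'],3).tolist(),round(r['score'],2)) for r in models.spot_in(q,c)][:7])
print(status.state()['clock'])
E
```

```text
0.0 [ 0.25403559 -0.51557921  0.23068453] [-1.79932498e+02 -7.71441789e-03  2.62307372e+01] [ 0.20827337  0.95103152 -0.46140527] 0.08539558256280737
top rack [([0.718, 0.028, 0.036], 0.57)]
top chrome_clip []
top black_clip [([0.639, -0.11, 0.046], 0.54), ([0.721, 0.032, 0.037], 0.51)]
top case [([0.573, -0.198, 0.031], 0.91), ([0.416, -0.176, 0.032], 0.67), ([0.614, 0.089, 0.021], 0.55)]
top tin [([0.635, -0.041, 0.017], 0.64), ([0.609, 0.161, 0.043], 0.31)]
top nail_buffer [([0.616, 0.088, 0.023], 0.44)]
top rail_1 [([0.657, 0.1, 0.06], 0.69), ([0.672, -0.082, 0.06], 0.68), ([0.648, 0.145, 0.057], 0.53), ([0.668, -0.04, 0.061], 0.44), ([0.667, 0.004, 0.06], 0.43)]
top spray_can [([0.57, 0.328, 0.116], 0.82), ([0.675, -0.082, 0.061], 0.61), ([0.631, -0.043, 0.017], 0.58)]
top lotion [([0.536, -0.313, 0.078], 0.56)]
side rack [([0.698, -0.012, 0.037], 0.78), ([0.659, 0.049, 0.059], 0.48)]
side chrome_clip [([0.612, 0.158, 0.046], 0.53)]
side black_clip [([0.615, 0.095, 0.018], 0.6), ([0.64, -0.121, 0.047], 0.53)]
side case [([0.505, -0.093, 0.027], 0.78), ([0.705, -0.204, 0.031], 0.68), ([0.576, -0.212, 0.028], 0.62)]
side tin [([0.642, 0.141, 0.062], 0.5)]
side nail_buffer []
side rail_1 [([0.638, -0.12, 0.045], 0.62), ([0.669, -0.041, 0.058], 0.61), ([0.672, -0.087, 0.06], 0.42), ([0.642, 0.141, 0.061], 0.41), ([0.661, 0.002, 0.057], 0.41), ([0.645, 0.097, 0.057], 0.39)]
side spray_can [([0.573, 0.319, 0.08], 0.65), ([0.644, 0.139, 0.059], 0.5), ([0.698, -0.012, 0.039], 0.31), ([0.794, 0.038, 0.059], 0.21)]
side lotion [([0.508, -0.096, 0.03], 0.72)]
1.0
```

View pics/top0.png

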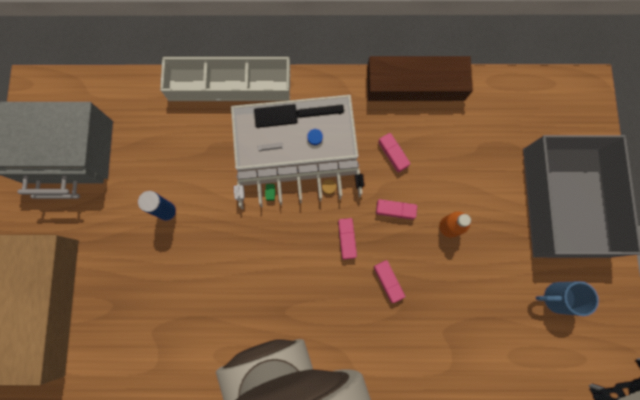

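View pics/side0.png

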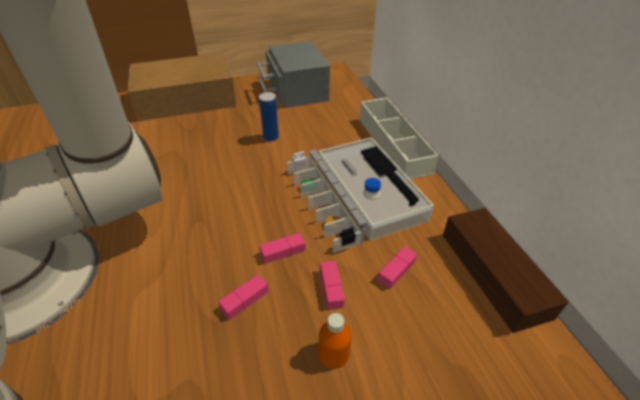

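The top view shows the chrome clip at (239,190), on the +y end, and the black clip at (360,181). Four pink blocks could be the case: (347,239), (389,282), (397,210) and (394,152). The farthest to the robot's left is (347,239). Next I'll measure that block and the rail.

```bash
cat > h.py <<'E'
from rig import status, imaging, env, models
import cv2,numpy as np
def cloud(c):
    p,d=imaging.read_camera(c); k=imaging.get_calibration(c); K=k['camera_matrix']
    v,u=np.mgrid[:400,:640]; z=d
    P=np.stack([(u-K[0,2])/K[0,0]*z,(v-K[1,2])/K[1,1]*z,z],-1)
    W=(P-k['t'])@k['R']; W[d<=0]=np.nan
    return p,W
def pink(p):
    h=cv2.cvtColor(p,cv2.COLOR_RGB2HSV); return cv2.inRange(h,(160,110,90),(176,255,255))
def cases(p,W,zmin=.022):
    n,l,st,ce=cv2.connectedComponentsWithStats(pink(p))
    for i in range(1,n):
        if st[i,4]<60: continue
        Q=W[l==i]; Q=Q[np.isfinite(Q).all(1)]; zt=np.median(Q[:,2]); Q=Q[(Q[:,2]>zmin)&(Q[:,2]<.036)]
        if len(Q)<20: continue
        r=cv2.minAreaRect((Q[:,:2]*1000).astype(np.float32))
        print(ce[i].round(),'ctr',np.round(r[0],1),'size',np.round(r[1],1),'ang',round(r[2],1),'z',round(float(zt),4))
def rail(W,x0=.62,x1=.70,y0=-.13,y1=.18):
    m=(W[...,2]>.054)&(W[...,2]<.066)&(W[...,0]>x0)&(W[...,0]<x1)&(W[...,1]>y0)&(W[...,1]<y1)
    Q=W[m]; r=cv2.minAreaRect((Q[:,:2]*1000).astype(np.float32))
    f=np.polyfit(Q[:,1],Q[:,0],1)
    print('rail',len(Q),np.round(r[0],1),np.round(r[1],1),round(r[2],1),'fit',f,'yaw',np.degrees(np.arctan(-f[0])),'y',Q[:,1].min(),Q[:,1].max(),'z',np.median(Q[:,2]))
E
python3 - <<'E'
from h import *
for c in ['top','side']:
    p,W=cloud(c); print(c); cases(p,W); rail(W)
    if c=='top': cv2.imwrite('pics/crop1.png',cv2.resize(p[160:310,220:420,::-1],(800,600),interpolation=cv2.INTER_CUBIC))
E
```

```text
top
[394. 152.] ctr [ 712.8 -198.2] size [88.7 33.5] ang 30.8 z 0.0276
[396. 209.] ctr [ 576.8 -198.2] size [89. 31.] ang 81.6 z 0.0277
[347. 239.] ctr [509.1 -84.9] size [88.8 31.9] ang 5.1 z 0.0282
[389. 282.] ctr [ 413.6 -176.1] size [88.  32.3] ang 26.0 z 0.0282
rail 841 [651.9  24.8] [ 56.5 280.1] 1.3 fit [-0.08175788  0.66122787] yaw 4.673985918084844 y -0.1156236787516008 0.16428599407750516 z 0.05988970749742125
side
[282. 247.] ctr [507.6 -87.2] size [88.2 31.2] ang 5.7 z 0.0273
[396. 267.] ctr [ 711.5 -200.9] size [88.6 29.3] ang 30.2 z 0.0278
[332. 285.] ctr [ 575.4 -201.2] size [88.2 31.2] ang 81.6 z 0.028
[243. 296.] ctr [ 413.2 -179.7] size [88.8 30.4] ang 25.0 z 0.0275
rail 699 [650.4  23.9] [ 54.7 280.7] 1.2 fit [-0.07801325  0.65873927] yaw 4.460795077658912 y -0.11690336306559354 0.16399034377413185 z 0.05990943162055973
```

View pics/crop1.png

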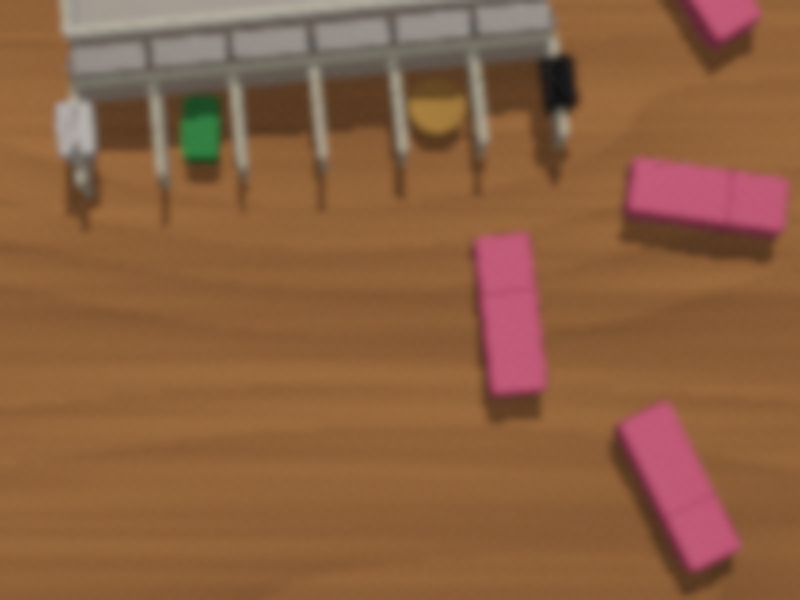

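The crop confirms the choice: the case spans about (475–545, 235–395). It lies nearly parallel to the gaps, in front of gap 6. The tin is in gap 5 and the buffer in gap 2. The third gap from the chrome clip is at crop (280,130). Now I'll refine the rack frame, leaving out the clips.

```bash
python3 - <<'E'
from h import *
for c in ['top','side']:
    p,W=cloud(c)
    a=np.radians(5.); 
    for it in range(4):
        if it==0: o=np.array([.6625,.024])
        R=np.array([[np.cos(a),-np.sin(a)],[np.sin(a),np.cos(a)]])
        L=(W[...,:2]-o)@R
        m=(W[...,2]>.055)&(W[...,2]<.065)&(abs(L[...,0])<.014)&(abs(L[...,1])<.16)
        Q=L[m]; f=np.polyfit(Q[:,1],Q[:,0],1)
        mx=np.percentile(Q[:,0]-f[0]*Q[:,1],[1,50,99]); my=np.percentile(Q[:,1],[.3,99.7])
        a+=-np.arctan(f[0]); o=o+R@np.array([(mx[0]+mx[2])/2,my.mean()])
    print(c,np.degrees(a),o,mx*1000,my*1000,m.sum())
    R=np.array([[np.cos(a),-np.sin(a)],[np.sin(a),np.cos(a)]])
    for q in [(0,.115),(0,.069),(0,.023),(-.055,.023),(-.065,.023),(-.18,.023)]: print(q,(o+R@np.array(q)).round(4))
    print('case local',R.T@(np.array([.5085,-.086])-o))
E
```

```text
top 5.8156601633147424 [0.66035322 0.02847162] [-8.09796239 -0.3353877   8.0979625 ] [-134.77152069  134.77151877] 799
(0, 0.115) [0.6487 0.1429]
(0, 0.069) [0.6534 0.0971]
(0, 0.023) [0.658  0.0514]
(-0.055, 0.023) [0.6033 0.0458]
(-0.065, 0.023) [0.5934 0.0448]
(-0.18, 0.023) [0.4789 0.0331]
case local [-0.16267084 -0.09849542]
side 5.942309828599122 [0.65877974 0.02654456] [-8.11082402 -0.95641734  8.11082386] [-135.29775458  135.2977521 ] 641
(0, 0.115) [0.6469 0.1409]
(0, 0.069) [0.6516 0.0952]
(0, 0.023) [0.6564 0.0494]
(-0.055, 0.023) [0.6017 0.0437]
(-0.065, 0.023) [0.5917 0.0427]
(-0.18, 0.023) [0.4774 0.0308]
case local [-0.16112364 -0.0963818 ]
```

apply_moves --steps "0.525 0.877 0 0 0 0.811;0.525 0.877 0 0 0 0.811;0.525 0.877 0 0 0 0.811;0.525 0.877 0 0 0 0.811;0.525 0.877 0 0 0 0.811;0.525 0.877 0 0 0 0.811;0.525 0.877 0 0 0 0.811" --gripper 1

```text
clock: 1.78
tool_pos: [0.3876, -0.2919, 0.2318]
tcp_rot: [180.0, -0.1, 49.7]
wrist_force: [-0.4, -0.5, 1.2]
gripper_width: 0.0004
finger_force: 0.0
```

apply_moves --steps "0.525 0.877 0 0 0 0.811;0.525 0.877 0 0 0 0.811;0.525 0.877 0 0 0 0.811;0.525 0.877 0 0 0 0.811;0.525 0.877 0 0 0 0.811;0.525 0.877 0 0 0 0.811;0.525 0.877 0 0 0 0.811"

```text
clock: 2.37
tool_pos: [0.5186, -0.0723, 0.2312]
tcp_rot: [180.0, -0.1, 72.9]
wrist_force: [0.3, -0.3, 0.2]
gripper_width: -0.0001
finger_force: 0.0
```

apply_moves --steps "0.525 0.877 0 0 0 0.811;0.525 0.877 0 0 0 0.811;0.525 0.877 0 0 0 0.811;0.525 0.877 0 0 0 0.811;0.525 0.877 0 0 0 0.811;0.525 0.877 0 0 0 0.811;0.525 0.877 -0.3 0 0 0.811;0.525 0.877 -0.3 0 0 0.811;0.525 0.877 -0.3 0 0 0.811"

```text
clock: 3.12
tool_pos: [0.6455, 0.1426, 0.149]
tcp_rot: [-179.4, -0.0, 96.0]
wrist_force: [-0.4, -0.2, -1.5]
gripper_width: -0.0002
finger_force: 0.0
```

```bash
cat >> h.py <<'E'
def rackfit(W,o=(.6595,.0275),a=5.9,full=False):
    a=np.radians(a);o=np.array(o)
    R=np.array([[np.cos(a),-np.sin(a)],[np.sin(a),np.cos(a)]])
    L=(W[...,:2]-o)@R
    m=(W[...,2]>.055)&(W[...,2]<.066)&(abs(L[...,0])<.014)&(abs(L[...,1])<.16)
    Q=L[m]; f=np.polyfit(Q[:,1],Q[:,0],1); r=Q[:,0]-f[0]*Q[:,1]
    print('n',len(Q),'yaw',np.degrees(a-np.arctan(f[0])),'x edges',np.percentile(r,[1,50,99])*1000,'y',np.percentile(Q[:,1],[.3,99.7])*1000,'z',np.median(W[...,2][m]))
    return L,m
E
python3 - <<'E'
from h import *
s=status.state(); print(s['tool_pos'],s['tcp_rot'],s['wrist_force'])
p,W=cloud('wrist'); L,m=rackfit(W)
q=p.copy(); q[m]=[255,255,0]
cv2.imwrite('pics/w1.png',q[:,:,::-1])
s=status.state(); print(s['tool_pos'],s['tcp_rot'])
E
```

```text
[0.64551958 0.14262927 0.14895978] [-1.79434056e+02 -6.49409305e-03  9.60032464e+01] [-0.36375759 -0.16189219 -1.46865956]
n 1815 yaw 4.248091203722917 x edges [-8.12890339 -0.18689905  7.98918   ] y [-47.21494467 138.78308267] z 0.06440845229116039
[0.64639674 0.14202836 0.15304867] [-1.79629142e+02  9.68535751e-04  9.59590060e+01]
```

View pics/w1.png

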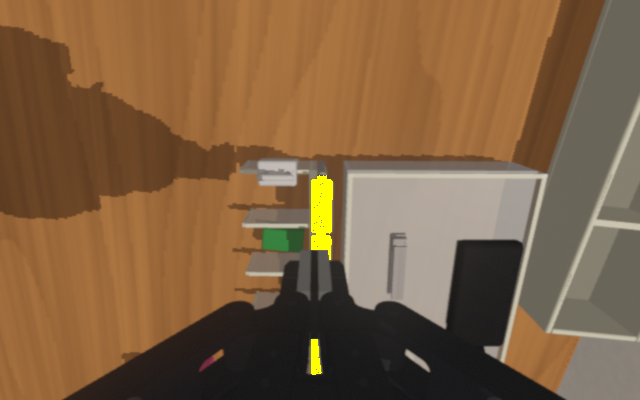

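The wrist view shows the chrome clip at (278,172), the rail highlighted at x≈320 and the closed fingertip in line with it. I'm going down at gap 1.

apply_moves --steps "0 0 -0.15 0 0 0;0 0 -0.28 0 0 0;0 0 -0.34 0 0 0;0 0 -0.34 0 0 0;0 0 -0.34 0 0 0;0 0 -0.34 0 0 0"

```text
clock: 3.67
tool_pos: [0.6492, 0.1417, 0.0745]
tcp_rot: [179.8, 0.0, 95.9]
wrist_force: [-0.6, -0.7, 0.5]
gripper_width: -0.0001
finger_force: 0.0
```

apply_moves --steps "0 0 -0.02 0 0 0;0 0 -0.04 0 0 0;0 0 -0.052 0 0 0;0 0 -0.052 0 0 0;0 0 -0.052 0 0 0"

```text
clock: 4.08
tool_pos: [0.648, 0.1419, 0.0585]
tcp_rot: [180.0, 0.0, 95.9]
wrist_force: [0.3, -0.2, 2.9]
gripper_width: 0.0003
finger_force: 1.5
```

apply_moves --steps "0.0025 -0.024 -0.004 0 0 0;0.005 -0.048 -0.004 0 0 0;0.0075 -0.072 -0.004 0 0 0;0.01 -0.097 -0.004 0 0 0;0.0125 -0.121 -0.004 0 0 0;0.015 -0.145 -0.004 0 0 0;0.0175 -0.17 -0.004 0 0 0;0.02 -0.194 -0.004 0 0 0;0.0225 -0.218 -0.004 0 0 0;0.025 -0.242 -0.004 0 0 0"

```text
clock: 4.92
tool_pos: [0.6541, 0.0809, 0.0573]
tcp_rot: [-180.0, -0.0, 95.9]
wrist_force: [-0.0, 3.1, 4.0]
gripper_width: -0.0001
finger_force: 1.9
```

apply_moves --steps "0.0025 -0.024 0 0 0 0;0.005 -0.048 0 0 0 0;0.0075 -0.072 0 0 0 0;0.01 -0.096 0 0 0 0;0.01 -0.096 0 0 0 0;0.01 -0.096 0 0 0 0;0.01 -0.096 0 0 0 0"

```text
clock: 5.5
tool_pos: [0.6567, 0.0571, 0.0573]
tcp_rot: [-180.0, 0.0, 95.9]
wrist_force: [0.2, -2.8, 3.9]
gripper_width: -0.0001
finger_force: 1.9
```

apply_moves --steps "0 0 0.2 0 0 0;0 0 0.4 0 0 0;-0.2 -0.2 0.4 0 0 0;-0.572 -0.772 0.4 0 0 0;-0.572 -0.772 0.4 0 0 0;-0.572 -0.772 0.4 0 0 0;-0.572 -0.772 0.4 0 0 0;-0.572 -0.772 0.4 0 0 0;-0.572 -0.772 0.4 0 0 0;-0.572 -0.772 0.4 0 0 0;-0.572 -0.772 0.4 0 0 0" --gripper 0.05

```text
clock: 6.42
tool_pos: [0.5138, -0.1351, 0.1572]
tcp_rot: [-180.0, -0.0, 95.9]
wrist_force: [0.4, 0.1, -0.5]
gripper_width: 0.0406
finger_force: 0.0
```

```bash
python3 - <<'E'
from h import *
s=status.state(); print(s['clock'],s['tool_pos'],s['tcp_rot'],s['wrist_force'],s['gripper_width'])
p,W=cloud('wrist'); cases(p,W)
cv2.imwrite('pics/w2.png',p[:,:,::-1])
E
```

```text
6.4167 [ 0.51377016 -0.1351355   0.15717735] [-1.79997835e+02 -2.01847866e-02  9.59140102e+01] [ 0.43346198  0.11259378 -0.54236072] 0.040602780052012434
[317. 131.] ctr [510.6 -82.9] size [88.9 31.8] ang 6.0 z 0.0281
[204. 220.] ctr [ 415.4 -174.9] size [89.2 32.2] ang 25.8 z 0.0282
[382. 236.] ctr [ 580.8 -174.9] size [46.3 32.2] ang 82.2 z 0.0279
[513. 268.] ctr [ 713.7 -195.8] size [90.1 32.9] ang 30.9 z 0.0276
[352. 282.] ctr [ 559.1 -222.8] size [ 7.7 32.2] ang 9.2 z 0.0269
```

View pics/w2.png

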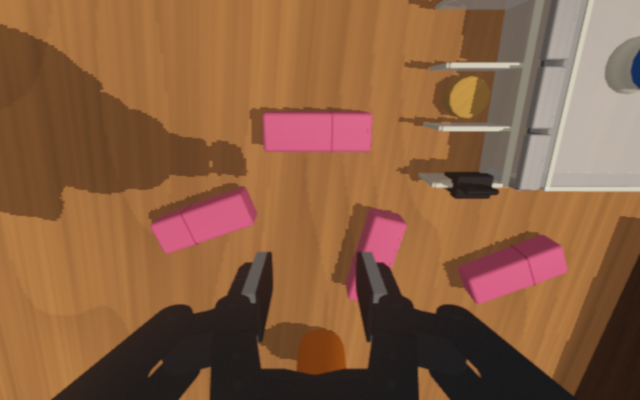

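The wrist view shows the case at (317,131) with both fingers on its right side. They are clear of the look-alike at (382,236). I'm descending, then pushing sideways with both fingers.

apply_moves --steps "0 0 -0.15 0 0 0;0 0 -0.3 0 0 0;0 0 -0.45 0 0 0;0 0 -0.54 0 0 0;0 0 -0.59 0 0 0;0 0 -0.59 0 0 0;0 0 -0.59 0 0 0"

```text
clock: 7.05
tool_pos: [0.5139, -0.1345, 0.0095]
tcp_rot: [-179.9, -0.0, 96.0]
wrist_force: [-0.1, 0.1, 1.4]
gripper_width: 0.0406
finger_force: 0.0
```

apply_moves --steps "-0.004 0.035 0 0 0 0;-0.007 0.07 0 0 0 0;-0.011 0.105 0 0 0 0;-0.0145 0.14 0 0 0 0;-0.018 0.175 0 0 0 0;-0.022 0.21 0 0 0 0;-0.0255 0.245 0 0 0 0;-0.029 0.28 0 0 0 0;-0.0325 0.315 0 0 0 0;-0.036 0.35 0 0 0 0;-0.04 0.385 0 0 0 0;-0.0435 0.42 0 0 0 0;-0.047 0.455 0 0 0 0;-0.0505 0.485 0 0 0 0;-0.0525 0.505 0 0 0 0;-0.0535 0.517 0 0 0 0;-0.0535 0.517 0 0 0 0"

```text
clock: 8.47
tool_pos: [0.5001, -0.0057, 0.0097]
tcp_rot: [-180.0, -0.0, 96.0]
wrist_force: [-0.0, -0.8, -0.1]
gripper_width: 0.0407
finger_force: 0.0
```

```bash
python3 - <<'E'
from h import *
s=status.state(); print(s['clock'],s['tool_pos'],s['tcp_rot'],s['wrist_force'],s['gripper_width'])
o=np.array([.6595,.0275]);a=np.radians(5.9);R=np.array([[np.cos(a),-np.sin(a)],[np.sin(a),np.cos(a)]])
print('tool local',R.T@(np.array(s['tool_pos'][:2])-o))
for c in ['top','side','wrist']:
    print(c);p,W=cloud(c); cases(p,W)
    cv2.imwrite(f'pics/{c}3.png',p[:,:,::-1])
E
```

```text
8.4667 [ 0.50009263 -0.00566753  0.00968872] [-1.79980850e+02 -1.44373757e-02  9.59616326e+01] [-0.0246831  -0.75896943 -0.07428068] 0.04073826250425997
tool local [-0.16197234 -0.01660595]
top
[394. 152.] ctr [ 713.1 -198.4] size [88.4 33.9] ang 29.9 z 0.0275
[396. 209.] ctr [ 577.  -197.9] size [88.8 31.2] ang 82.1 z 0.0279
[300. 259.] ctr [463.   17.6] size [19.9 29. ] ang 0.6 z 0.0285
[389. 282.] ctr [ 413.9 -176.3] size [87.8 32.3] ang 25.8 z 0.0281
side
[268. 213.] ctr [501.1  19.7] size [38.7 35.2] ang 80.5 z 0.0271
[396. 267.] ctr [ 711.1 -201.4] size [87.3 29.5] ang 30.8 z 0.0276
[332. 285.] ctr [ 575.4 -200.9] size [87.4 31.5] ang 82.0 z 0.0279
[243. 296.] ctr [ 412.8 -180. ] size [87.9 30.6] ang 25.9 z 0.0276
wrist
[318. 218.] ctr [498.9  22.6] size [89.  34.4] ang 6.1 z 0.0281
```

View pics/wrist3.png

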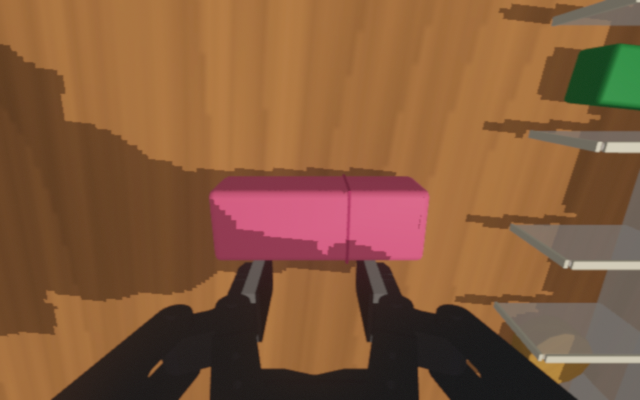

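The case stayed aligned at 6.1°. It needs about 12.5 mm more in local y. After that I'll back off and lift.

apply_moves --steps "-0.002 0.02 0 0 0 0;-0.004 0.035 0 0 0 0;-0.005 0.045 0 0 0 0;-0.005 0.05 0 0 0 0;-0.005 0.05 0 0 0 0;-0.005 0.05 0 0 0 0;0.003 -0.03 0 0 0 0;0.003 -0.03 0 0 0 0;0.003 -0.03 0.15 0 0 0;0.003 -0.03 0.3 0 0 0;0.003 -0.03 0.4 0 0 0;0.003 -0.03 0.4 0 0 0"

```text
clock: 9.62
tool_pos: [0.5031, -0.0141, 0.1151]
tcp_rot: [179.6, 0.1, 95.9]
wrist_force: [1.1, 0.1, 1.2]
gripper_width: 0.0408
finger_force: 0.0
```

```bash
python3 - <<'E'
from h import *
s=status.state(); print(s['clock'],s['tool_pos'],s['tcp_rot'])
p,W=cloud('wrist'); cases(p,W)
a=np.radians(5.9);R=np.array([[np.cos(a),-np.sin(a)],[np.sin(a),np.cos(a)]]);L=(W[...,:2]-[.6595,.0275])@R
z=W[...,2]; m=(z>.033)&(z<.043)&(L[...,0]>-.063)&(L[...,0]<-.025)&(abs(L[...,1])<.12)
y=L[...,1][m]*1000; h,e=np.histogram(y,np.arange(-120,121,3)); print([(int(b),int(n)) for b,n in zip(e,h) if n>15])
cv2.imwrite('pics/wrist4.png',p[:,:,::-1])
E
```

```text
9.6167 [ 0.50313914 -0.01412304  0.1151073 ] [1.79598626e+02 1.13123785e-01 9.59134910e+01]
[313. 140.] ctr [496.3  35.8] size [89.1 31.7] ang 6.0 z 0.0256
[155. 368.] ctr [ 376.  -178.4] size [17.7  2.8] ang 50.4 z 0.0261
[203. 375.] ctr [ 419.2 -183.7] size [27.3 11.9] ang 65.2 z 0.0263
[(-93, 108), (-90, 201), (-48, 44), (-45, 254), (0, 230), (3, 96), (45, 179), (48, 176), (90, 130), (93, 320)]
```

View pics/wrist4.png

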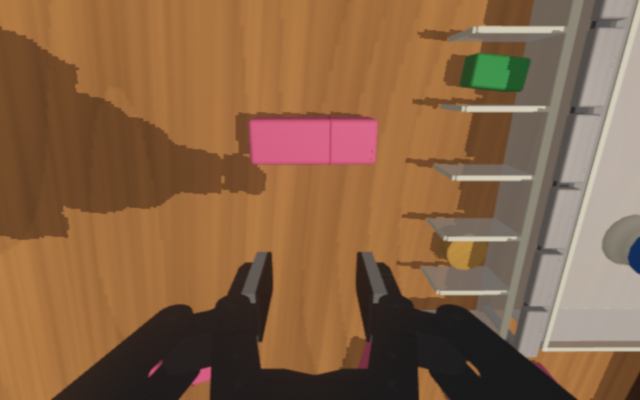

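The dividers sit at local y ≈ 2 and 47.5 mm, so the gap centre is at 24.8. The case is at 25, so it is aligned. Now I'm closing the fingers and moving behind the case.

apply_moves --steps "-0.15 0.07 0 0 0 0;-0.3 0.14 0 0 0 0;-0.358 0.159 0 0 0 0;-0.358 0.159 0 0 0 0;-0.358 0.159 0 0 0 0;-0.358 0.159 -0.15 0 0 0;-0.358 0.159 -0.3 0 0 0;-0.358 0.159 -0.37 0 0 0;-0.358 0.159 -0.395 0 0 0;-0.358 0.159 -0.395 0 0 0;-0.358 0.159 -0.395 0 0 0" --gripper 1

```text
clock: 10.58
tool_pos: [0.4123, 0.0257, 0.0116]
tcp_rot: [180.0, 0.0, 95.9]
wrist_force: [-0.3, -0.3, 0.7]
gripper_width: 0.0002
finger_force: 0.0
```

apply_moves --steps "0.03 0.003 0 0 0 0;0.06 0.006 0 0 0 0;0.09 0.009 0 0 0 0;0.11 0.0115 0 0 0 0;0.13 0.0135 0 0 0 0;0.155 0.016 0 0 0 0;0.18 0.0185 0 0 0 0;0.205 0.021 0 0 0 0;0.23 0.024 0 0 0 0;0.25 0.026 0 0 0 0;0.259 0.027 0 0 0 0;0.259 0.027 0 0 0 0"

```text
clock: 11.58
tool_pos: [0.4767, 0.0328, 0.0109]
tcp_rot: [-180.0, -0.0, 95.9]
wrist_force: [0.2, -0.4, 0.1]
gripper_width: 0.0
finger_force: 0.0
```

```bash
cat > chk.py <<'E'
from h import *
s=status.state(); print(s['clock'],s['tool_pos'],s['tcp_rot'],s['wrist_force'])
a=np.radians(5.9);R=np.array([[np.cos(a),-np.sin(a)],[np.sin(a),np.cos(a)]])
print('tool local',R.T@(np.array(s['tool_pos'][:2])-[.6595,.0275]))
for c in ['top','side']:
    p,W=cloud(c); L=(W[...,:2]-[.6595,.0275])@R; m=(pink(p)>0)&(abs(L[...,1]-.023)<.05)&(W[...,2]>.024)&(W[...,2]<.034)
    r=cv2.minAreaRect((L[m]*1000).astype(np.float32)); print(c,m.sum(),'local ctr',np.round(r[0],1),np.round(r[1],1),round(r[2],1),'x rng',np.percentile(L[m][:,0],[1,99])*1000,'y',np.percentile(L[m][:,1],[2,98])*1000)
E
python3 chk.py
```

```text
11.5833 [0.4766646  0.03277628 0.0109396 ] [-1.79995524e+02 -1.89170639e-03  9.59358955e+01] [ 0.17491975 -0.43777092  0.11005332]
tool local [-0.18132453  0.02404245]Traceback (most recent call last):
  File "chk.py", line 7, in <module>
    r=cv2.minAreaRect((L[m]*1000).astype(np.float32)); print(c,m.sum(),'local ctr',np.round(r[0],1),np.round(r[1],1),round(r[2],1),'x rng',np.percentile(L[m][:,0],[1,99])*1000,'y',np.percentile(L[m][:,1],[2,98])*1000)
                                                                                                                                           ~~~~~~~~~~~~~^^^^^^^^^^^^^^^^^^
    return _quantile_unchecked(
        a, q, axis, out, overwrite_input, method, keepdims, weights)
    return _ureduce(a,
                    func=_quantile_ureduce_func,
    ...<5 lines>...
                    overwrite_input=overwrite_input,
                    method=method)
    r = func(a, **kwargs)
    result = _quantile(arr,
                       quantiles=q,
    ...<2 lines>...
                       out=out,
                       weights=wgt)
    slices_having_nans = np.isnan(arr[-1, ...])
                                  ~~~^^^^^^^^^
IndexError: index -1 is out of bounds for axis 0 with size 0
```

Top view is blocked by the arm, so I'll use the side and wrist cameras.

```bash
sed -i "s/'top','side'/'side','wrist'/; s/^    r=cv2/    cv2.imwrite(f'pics\/{c}_{s[\"clock\"]:.1f}.png',p[:,:,::-1])\n    if m.sum()<20: print(c,'few',m.sum()); continue\n    r=cv2/" chk.py; python3 chk.py; ls pics
```

```text
11.6333 [0.47633318 0.03275652 0.01090805] [-1.79987365e+02 -3.04146868e-03  9.59341070e+01] [ 0.27537176  0.34413677 -0.47083664]
tool local [-0.18165623  0.02405686]
side 361 local ctr [-126.2   20.5] [28.9 87.4] 89.8 x rng [-168.68524286  -83.91949093] y [ 6.57316788 33.83742951]
wrist 11939 local ctr [-122.9   25.2] [90.1 32.2] 0.1 x rng [-166.64347069  -80.23881417] y [11.53995149 40.66376764]
crop1.png
side0.png
side3.png
side_11.6.png
top0.png
top3.png
w1.png
w2.png
wrist3.png
wrist4.png
wrist_11.6.png
```

apply_moves --steps "0.025 0.0025 0 0 0 0;0.05 0.005 0 0 0 0;0.075 0.0075 0 0 0 0;0.1 0.01 0 0 0 0;0.125 0.013 0 0 0 0;0.15 0.0155 0 0 0 0;0.175 0.018 0 0 0 0;0.2 0.0205 0 0 0 0;0.22 0.0225 0 0 0 0;0.235 0.024 0 0 0 0;0.243 0.025 0 0 0 0;0.247 0.0255 0 0 0 0;0.247 0.0255 0 0 0 0"

```text
clock: 12.82
tool_pos: [0.5381, 0.0391, 0.011]
tcp_rot: [-180.0, -0.0, 95.9]
wrist_force: [0.2, 0.2, -0.2]
gripper_width: 0.0003
finger_force: 0.0
```

```bash
python3 chk.py
```

```text
12.8167 [0.53806753 0.0391259  0.01097966] [-1.79994359e+02 -1.40713663e-03  9.59320702e+01] [ 0.22526843  0.18555229 -0.24205473]
tool local [-0.11959416  0.02404666]
side 292 local ctr [-64.5  20.6] [88.  29.7] 1.9 x rng [-106.84501177  -22.67469816] y [ 7.03337218 35.23353191]
wrist 11359 local ctr [-62.   24.9] [32.8 90.1] 87.6 x rng [-105.03054415  -18.80499207] y [10.79309076 40.31795736]
```

apply_moves --steps "0.006 0.0006 0 0 0 0;0.012 0.0012 0 0 0 0;0.018 0.0018 0 0 0 0;0.022 0.0022 0 0 0 0;0.025 0.0025 0 0 0 0;0.025 0.0025 0 0 0 0"

```text
clock: 13.42
tool_pos: [0.5444, 0.0397, 0.011]
tcp_rot: [-180.0, -0.0, 95.9]
wrist_force: [-0.0, 0.6, 0.1]
gripper_width: 0.0001
finger_force: 0.0
```

apply_moves --steps "0.004 0.0004 0 0 0 0;0.007 0.0007 0 0 0 0;0.007 0.0007 0 0 0 0"

```text
clock: 13.67
tool_pos: [0.5461, 0.0399, 0.011]
tcp_rot: [180.0, -0.0, 95.9]
wrist_force: [0.7, 0.4, 1.5]
gripper_width: -0.0003
finger_force: 0.0
```

No wall contact yet, so I'll continue in small steps.

apply_moves --steps "0.004 0.0004 0 0 0 0;0.008 0.0008 0 0 0 0;0.008 0.0008 0 0 0 0"

```text
clock: 13.92
tool_pos: [0.547, 0.04, 0.0109]
tcp_rot: [-179.8, -0.0, 95.9]
wrist_force: [-11.2, -1.7, 7.7]
gripper_width: -0.0001
finger_force: 5.9
```

```bash
python3 chk.py
```

```text
13.9167 [0.54698833 0.04001131 0.01093721] [-1.79845041e+02 -2.50151084e-03  9.59370757e+01] [-11.18948686  -1.66393138   7.71978117]
tool local [-0.1106296   0.02401039]
side 278 local ctr [-56.   21.2] [31.6 87.9] 89.7 x rng [-99.06303533 -14.47277665] y [ 6.52579596 35.31639674]
wrist 11133 local ctr [-52.7  24.5] [32.2 91.2] 88.0 x rng [-96.14834026 -10.20177499] y [10.96721653 40.16545396]
```

The force rose to 11 N and the case centre measures about -55 mm, so the case is home. I'm backing off straight and lifting.

apply_moves --steps "-0.02 -0.002 0 0 0 0;-0.06 -0.006 0 0 0 0;-0.2 -0.02 0 0 0 0;-0.3 -0.03 0 0 0 0;-0.3 -0.03 0.1 0 0 0;-0.4 -0.04 0.4 0 0 0;-0.4 -0.04 0.7 0 0 0;-0.4 -0.04 0.7 0 0 0;-0.4 -0.04 0.7 0 0 0;-0.4 -0.04 0.7 0 0 0"

```text
clock: 14.85
tool_pos: [0.449, 0.0299, 0.1919]
tcp_rot: [179.5, 0.1, 95.9]
wrist_force: [0.4, -0.6, 0.1]
gripper_width: -0.0
finger_force: 0.0
```

```bash
python3 chk.py; cd pics; ls -t | head -2
```

```text
14.85 [0.44900888 0.02990663 0.19193153] [1.79510077e+02 1.02672547e-01 9.59345748e+01] [ 0.37598677 -0.58439551  0.13366281]
tool local [-0.20912873  0.0240308 ]
side 280 local ctr [-57.4  23. ] [88.2 29.5] 8.2 x rng [-99.7365364  -14.40115505] y [ 6.52448696 34.90242731]
wrist 2762 local ctr [-55.2  25. ] [89.9 32. ] 0.0 x rng [-98.24770512 -11.83735298] y [10.25141483 39.9565272 ]
wrist_14.8.png
side_14.8.png
```

View pics/wrist_14.8.png

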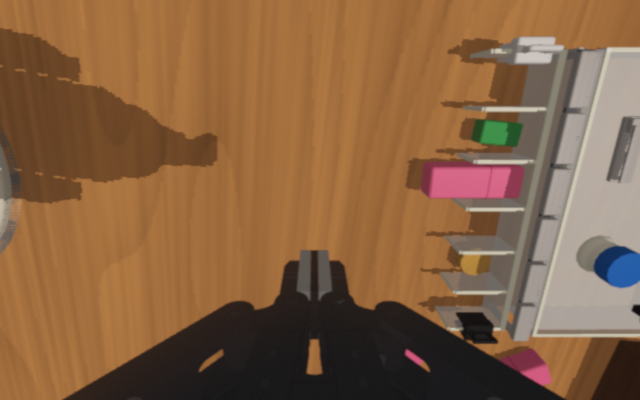

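The picture shows the case at (472,181), in the third gap from the chrome clip (530,50) and home against the back wall. The buffer and tin are in their gaps, and the gripper is clear of everything.

```bash
python3 -c "
from rig import env
print(env.sign_off())"
```

```text
the job is handed in; nothing more can be done
None
```

I ran the closed fingertip along the rail at gaps 1, 2 and 3 from the chrome clip, pushed the pink case home in the third gap, and handed the job in with the arm clear; the sign-off gave no verdict.

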